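# Walk the tube block round to the scanner fence

## Robot

A 6-joint arm with a two-finger parallel gripper is mounted at the origin on the work surface. World frame = base frame: x ahead of the robot, y to its left, z up, the work surface at z = 0. Lengths are in m, angles in rad, forces in N, time in s.
With the tool pointing down it reaches from about 0.25 to 0.775 m from the base axis. Payload 4 kg.
Tool frame: the origin (TCP) lies on the centre line of the jaws, within the pads' length; the fingertips stand 19 mm ahead of it and the grasp point (between the pads) is the TCP; x points along the fingers, z is the direction in which the jaws open and shut, and the axes are right-handed (so a half turn about x gives the same grasp; the last joint's range is limited). The gripper opens to 94 mm and grips with 3 to 60 N. Pads are 16 mm wide; open, the fingers measure 119 mm over their backs; the gripper's body (75 mm by 177 mm) begins 78 mm behind the grasp point.
Start: joints at [1.038, 0.087, 1.371, -0, 1.684, -0.103], TCP at [0.229, 0.5, 0.225] pointing down, gripper open.
Joint ranges: [-3.1, 3.1], [-0.76, 2.03], [0.27, 2.55], [-1.08, 4.22], [0.17, 2.65], [-2.57, 2.57]. Speed limits (rad/s): [2.79, 2.79, 3.14, 3.14, 3.14, 3.14].

## Interface

Orientations are given as [roll, pitch, yaw] about the fixed x, y, z axes, in that order (R = Rz(yaw) Ry(pitch) Rx(roll)).
In Python, from bench import robot, snapshot, camera_params gives the robot as it stands.
- The arm moves only by the tool step_arm, never from a script. Its argument "motion" is text: rows parted by semicolons, each of 7 numbers parted by spaces: the opening in per cent of the stroke, from 0 (shut) to 100 (fully open), then the shift along the tool's x, y, z in cm, then the turn, a rotation vector about the tool's x, y, z in rad. A call has 1 to 20 rows; each row shifts and turns the commanded pose from where the row before left it, along the tool's axes as they then stand; what a row does not reach is not made up. A row lasts 1/12 s, in which the tool goes at most 41.7 mm and 7.16 degrees, less where a joint would pass 70% of its speed; a pose out of reach is approached as far as the arm can. A call with a gripper value outside its range is refused whole. The fingers move at their own pace and stop on an object; the grip force is fixed at half the most. Time passes only in rows, so rows that do not move let the fingers close. It gives the time, the measured TCP pose, the force and the opening at its end, in the units of the state.
- robot.get_obs(): the state, without advancing time (a new reading comes with each control period).
- snapshot(name): name is "side" or "top"; returns the picture (384x512x3 uint8, red, green, blue); there is no depth.
- camera_params(name): a dict with "fx", "fy", "cx", "cy" (pixels), "D" ([k1, k2, p1, p2, k3] as OpenCV has them; the pictures are not rectified), "R" (3x3) and "t" (3): a world point X has camera coordinates R X + t. Camera axes: x right, y down, z forward; pixel columns grow to the right and rows downward; lengths in m; the calibration is good to about 2 mm. A picture is of the moment at which its call begins. camera_params takes no time and is no camera call.
- robot.close_job(): hands the job in, once; it reports no verdict.
The state is a dict: "time": time; "joint_positions": joint angles; "qvel": joint speeds; "joint_torque": joint torques, N m; "tool_pos": TCP position; "ee_rot": TCP orientation; "wrist_force": force on the tool from outside, world axes, zero at the start; "wrist_torque": the same for the moment, N m; "width": finger opening in m.
Only numpy, scipy, OpenCV 4.12 (cv2) and the standard library are available. Lean on these libraries where they do the work, as an engineer would, in place of code of your own. Each camera call takes 0.05 s, during which the arm holds its last target.

## Task

Walk the heavy aluminium tube block round by pushing at its corners until a long side (either one) faces the scanner's fence, then push it up until that side lies flat against the fence, with neither end of the block sticking out past the fence's ends. Only push it along the bench, never lift or tip it, and have it nearly square to the fence before it first touches, so that no corner strikes the fence. Leave everything else on the bench where it stands.

Things in the scene. Friction and masses are not known exactly. Their poses are not given: they have to be found in the camera images.
- block: Loose aluminium block, 95 mm along its x, 140 mm along its y (the long sides), 45 mm tall, eight wells 30 mm wide and 36 mm deep in its top; 0.75 to 1 kg, too wide to grasp, slides under a push of 4 to 8 N. Origin: centre of underside. Both long sides are alike. Starts on the fence's -x side, centre 145 to 175 mm from its face, long sides 43 to 90 degrees off the fence's line, either way.
- fence: Fixed straight steel fence, 240 mm long, 12 mm thick, 30 mm tall; behind it the white scanner box, 58 mm tall, 190 mm wide, begins 90 mm behind the fence's front face. Origin: on the bench at the foot of the front face, mid length. x points away from the robot, square to the face, into the scanner; y runs along the fence. When flush, the block's centre is at x = -47.5 mm.
- dishes: Stack of two clear petri dishes, 90 mm across, 30 mm tall; a bystander, to be left alone. Origin: centre of its underside.
- vial: Small amber bottle with a white cap, 34 mm across, 55 mm tall; a bystander, to be left alone. Origin: centre of its underside.
- timer: Flat white bench timer, 60 x 65 x 18 mm tall; a bystander, to be left alone. Origin: centre of its underside.
- jar: Low clear jar with an orange cap, 54 mm across, 50 mm tall; a bystander, to be left alone. Origin: centre of its underside.
- beaker: Glass beaker with a foil cover, 78 mm across, 98 mm tall; a bystander, to be left alone. Origin: centre of its underside.
- rack: Green tube rack with orange-capped tubes, 75 x 125 mm, 119 mm tall; a bystander, to be left alone. Origin: centre of its underside.

How it is judged:
At the end, for the whole second after the job is handed in: The block rests flat on the bench, long side against the fence: parallel within 0.06 rad (3.4 degrees), gap at most 5 mm (centre at most 52.5 mm from the face), centre within 55 mm of the fence's middle, so that neither end sticks out over 5 mm; at rest (angle between the y axis of block and the y axis of fence, either way round below 0.06 rad and x of block in the frame of fence between -0.0525 and -0.04 m and y of block in the frame of fence between -0.055 and 0.055 m and height (world z) of block below 0.004 m and angle between block's own z axis and vertical below 0.05 rad and linear speed of block below 0.01 m/s); the robot touches nothing.
It fails at once if the block is lifted or tipped (underside centre 8 mm up, or tilted more than 0.15 rad) (height (world z) of block above 0.008 m or angle between block's own z axis and vertical above 0.15 rad).
It fails at once if the block strikes the fence while more than 0.22 rad (12.6 degrees) out of square with it (contact force between block and fence above 0.5 N and angle between the y axis of block and the y axis of fence, either way round above 0.22 rad).
It fails at once if a bystander is shifted by more than 20 mm (distance of any of dishes, vial, timer, jar, beaker, rack from where it was at the start of the episode above 0.02 m).
It also fails if it takes over 72 s, if anything falls off the work surface, if the arm or the gripper's body presses on something with over 40 N, if the wrist force passes 120 N, or if a joint passes its speed limit or range.

## Working session

There is one attempt and no reset: what is moved stays moved. The work goes in short steps, Python scripts to look and compute and a tool call to move; the robot and the scene stay as the last step left them, time stands still between calls to the robot, and variables do not carry over. Pictures are saved under pics/ and viewed, and the job is handed in when it is done.

Besides the shell and the picture viewer there is one more tool, called after "Emit:" as name(argument=value, ...) on one line, values as JSON. step_arm: Moves the arm, as the interface text tells. Its arguments: {"type":"object","properties":{"motion":{"type":"string"}},"required":["motion"]}

```bash
ls; mkdir -p pics; python3 - <<'E'
from bench import robot, snapshot, camera_params
import cv2
for n in ("top","side"):
    cv2.imwrite(f"pics/{n}0.png", cv2.resize(snapshot(n)[:,:,::-1],None,fx=1.5,fy=1.5)); print(n,camera_params(n))
print(robot.get_obs())
E
```

```text
pics
top {'fx': 358.7592288666111, 'fy': 358.7592288666111, 'cx': 260.0793201887796, 'cy': 192.68089834562107, 'D': array([-0.08417321,  0.        ,  0.        ,  0.        ,  0.        ]), 'R': array([[-0.01204002, -0.99955967, -0.02712006],
       [-0.98810584,  0.01605149, -0.15293531],
       [ 0.15330328,  0.02495615, -0.98786401]]), 't': array([0.051253  , 0.55663199, 0.92772529])}
side {'fx': 366.38587832638257, 'fy': 366.38587832638257, 'cx': 262.59747008456173, 'cy': 191.85323177046558, 'D': array([0.02795524, 0.        , 0.        , 0.        , 0.        ]), 'R': array([[ 0.76431754, -0.64483294, -0.00303033],
       [-0.38370951, -0.45102226, -0.80582004],
       [ 0.51825256,  0.61706515, -0.59215276]]), 't': array([-0.41719021,  0.25019115,  0.62523638])}
{'time': 0.1, 'joint_positions': array([ 1.03790917e+00,  8.78709497e-02,  1.37209580e+00, -2.66511303e-05,
        1.68360582e+00, -1.03127473e-01]), 'qvel': array([-0.00168192, -0.00025774, -0.00326489, -0.00029033,  0.00112178,
       -0.00029102]), 'joint_torque': array([ 3.03021450e-03, -3.41247511e+01, -3.03303444e+01,  7.20599550e-02,
        3.03449796e-02, -1.19804204e-04]), 'tool_pos': array([0.22894961, 0.49957567, 0.22343045]), 'ee_rot': array([ 3.05184255,  1.56881623, -2.09030909]), 'wrist_force': array([0.11605191, 0.40888008, 0.47943067]), 'wrist_torque': array([ 0.00530778,  0.0013184 , -0.07530659]), 'width': 0.09427424152640038}
```

View pics/top0.png

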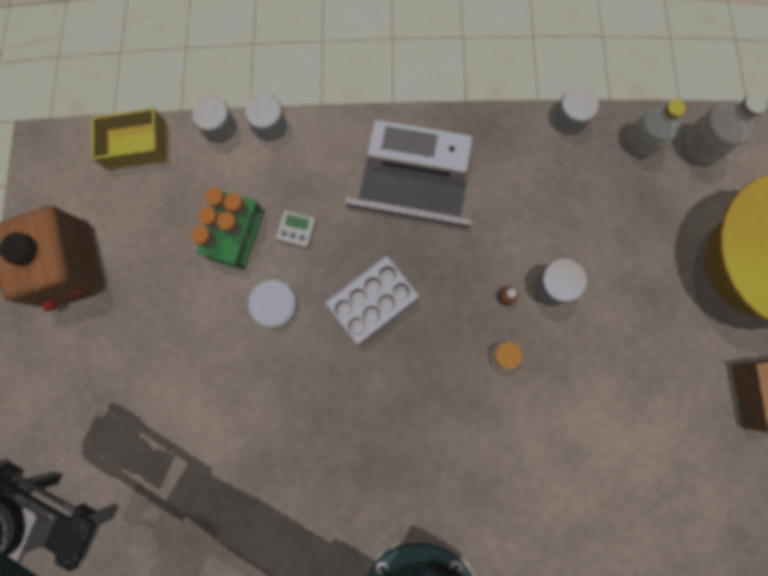

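View pics/side0.png

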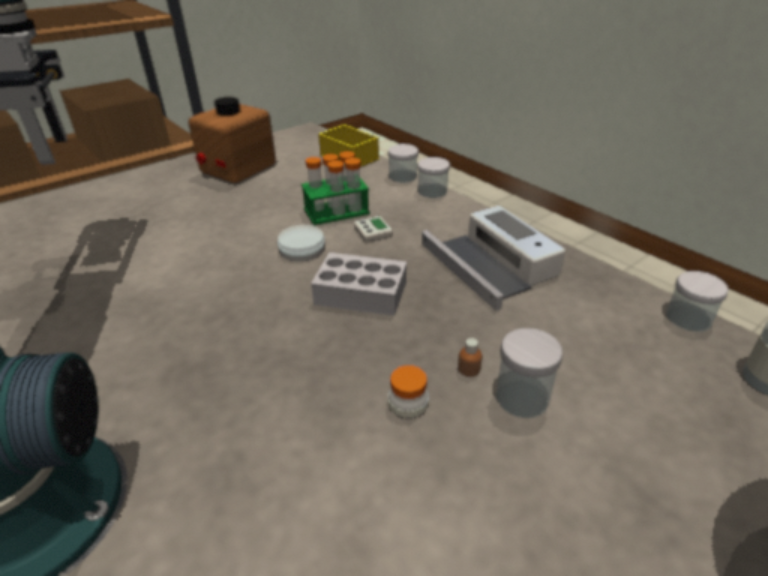

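The top picture shows the block near (372,300), the fence from (347,202) to (470,222), dishes (272,303), timer (296,229), vial (508,295) and jar (508,355), in 1.5x pixels. I'll enlarge it next.

```bash
cat > h.py <<'E'
from bench import robot, snapshot, camera_params
import cv2, numpy as np
def crop(n,x0,y0,w,h,s,name):
    im=snapshot(n)[y0:y0+h,x0:x0+w,::-1]
    im=cv2.resize(im,None,fx=s,fy=s,interpolation=cv2.INTER_CUBIC)
    for k in range(0,w,20): cv2.putText(im,str(x0+k),(k*s,10),0,.35,(0,0,255)); cv2.line(im,(k*s,12),(k*s,18),(0,0,255))
    for k in range(0,h,20): cv2.putText(im,str(y0+k),(0,k*s+4),0,.35,(0,0,255))
    cv2.imwrite(f"pics/{name}.png",im)
def w(n,u,v,z):
    p=camera_params(n);K=np.array([[p['fx'],0,p['cx']],[0,p['fy'],p['cy']],[0,0,1]])
    q=cv2.undistortPoints(np.array([[[u,v]]],float),K,p['D'])[0,0]
    d=p['R'].T@np.array([q[0],q[1],1]);c=-p['R'].T@p['t']
    return (c+d*(z-c[2])/d[2])[:2]
def px(n,X):
    p=camera_params(n);K=np.array([[p['fx'],0,p['cx']],[0,p['fy'],p['cy']],[0,0,1]])
    return cv2.projectPoints(np.array(X,float).reshape(-1,3),cv2.Rodrigues(p['R'])[0],p['t'],K,p['D'])[0].reshape(-1,2)
E
python3 - <<'E'
from h import *
crop("top",205,75,130,100,6,"t1"); crop("top",150,70,220,180,3,"t2"); 
crop("side",190,140,190,130,4,"s1")
E
```

```text
(no output)
```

View pics/t2.png

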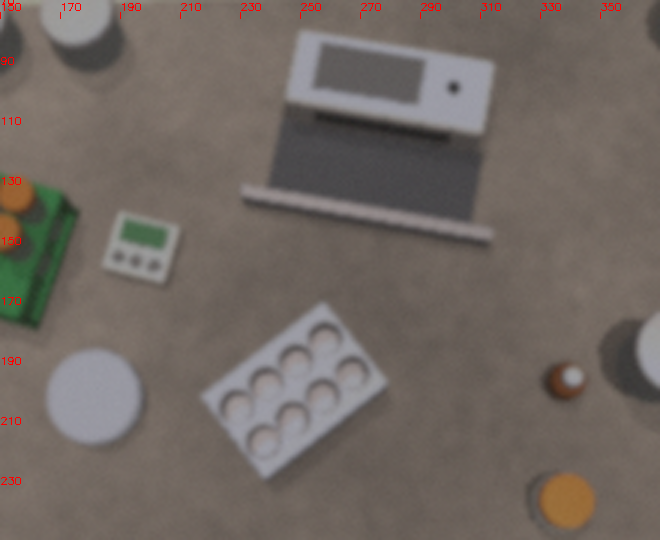

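```bash
python3 - <<'E'
from h import *
crop("top",205,160,85,75,8,"t3");crop("top",220,120,100,40,8,"t4")
E
```

```text
(no output)
```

View pics/t3.png

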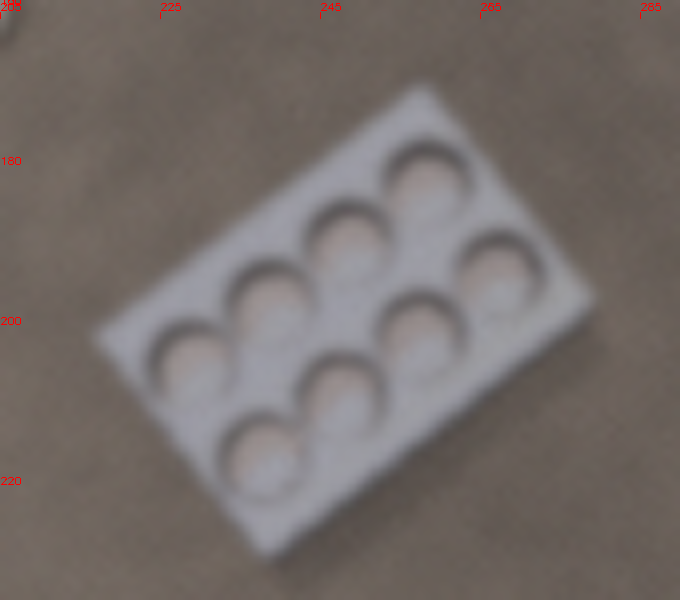

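View pics/t4.png

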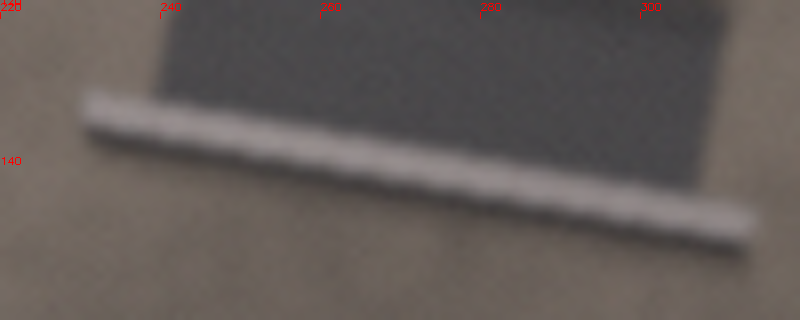

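View pics/s1.png

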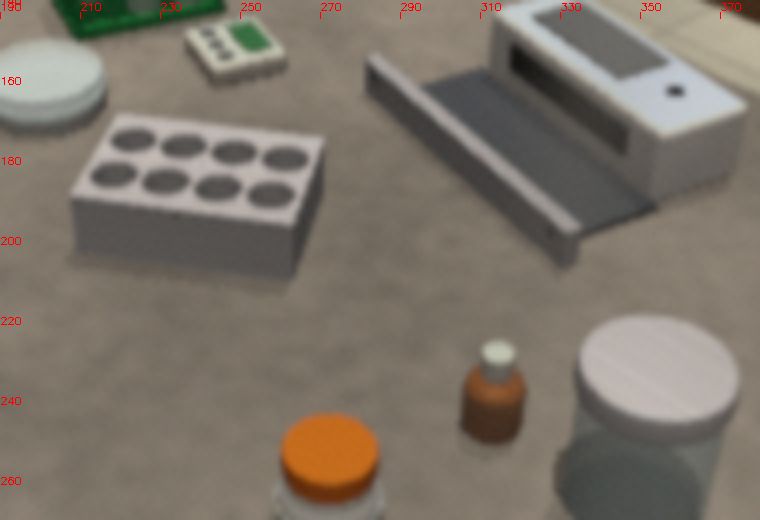

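Block top corners in `top` pixels: (216.6,202.2), (258,170.5), (279.5,197), (238.3,229.5). The fence's front top edge runs from (230.6,135.2) to (313.5,149.7).

```bash
cat >> h.py <<'E'
def block(pts,n="top",z=.045):
    P=np.array([w(n,*p,z) for p in pts]); L=[np.linalg.norm(P[i]-P[(i+1)%4])*1e3 for i in range(4)]
    return P,P.mean(0),L
E
python3 - <<'E'
from h import *
P,c,L=block([(216.6,202.2),(258,170.5),(279.5,197),(238.3,229.5)])
print(P.round(4),c.round(4),np.round(L,1))
print("edge angles",[np.degrees(np.arctan2(*(P[(i+1)%4]-P[i])[::-1])).round(1) for i in range(4)])
a=w("top",230.6,135.2,.03);b=w("top",313.5,149.7,.03);print("fence",a,b,np.linalg.norm(a-b),(a+b)/2,np.degrees(np.arctan2(*(a-b)[::-1])))
a=w("side",281,156,.03);b=w("side",329.5,198.5,.03);print("fence side ",a,b,np.linalg.norm(a-b))
Q,c2,L2=block([(219.5,168.7),(271,174.5),(264.5,195),(208.5,188.3)],"side");print(Q.round(3),c2,np.round(L2,1))
for nm,u,v,z in [("dishes",181.5,202,.03),("timer",197,153,.018),("vial",341,195.5,.055),("jar",339.5,237,.05)]: print(nm,w("top",u,v,z).round(3))
E
```

```text
[[ 0.5329  0.1613]
 [ 0.6184  0.0483]
 [ 0.5444 -0.0089]
 [ 0.4586  0.1027]] [0.5386 0.0758] [141.7  93.5 140.7  94.7]
edge angles [np.float64(-52.9), np.float64(-142.3), np.float64(127.6), np.float64(38.3)]
fence [0.7253366 0.1251803] [ 0.67850383 -0.10705853] 0.23691386958053473 [0.70192022 0.00906089] 78.59876587474513
fence side  [0.71636351 0.12001181] [ 0.67006712 -0.10471214] 0.22944325609155947
[[ 0.531  0.159]
 [ 0.616  0.05 ]
 [ 0.546 -0.007]
 [ 0.459  0.103]] [0.53805154 0.07615089] [138.9  90.2 140.2  90.8]
dishes [0.537 0.261]
timer [0.679 0.223]
vial [ 0.544 -0.173]
jar [ 0.435 -0.165]
```

```bash
cat >> h.py <<'E'
from scipy.spatial.transform import Rotation as Ro
F0=np.array([.698,.009]);FY=np.radians(-11.4)
def st():
    o=robot.get_obs();R=Ro.from_euler('xyz',o['ee_rot']).as_matrix();return o,R
def plan(pos,zyaw=None):
    "turn about tool to reach straight-down tool with z at zyaw (deg, mod 180), then shift"
    o,R=st(); zy=np.degrees(np.arctan2(R[1,2],R[0,2]))
    print("t",round(o['time'],2),"tcp",o['tool_pos'].round(4),"zyaw",zy.round(1),"F",o['wrist_force'].round(1),"x",R[:,0].round(3),"q6",o['joint_positions'][5].round(2),"w",round(o['width'],3))
    if zyaw is None: zyaw=zy
    d=(zyaw-zy+90)%180-90; a=np.radians(zy+d)
    x=np.array([0,0,-1.]);z=np.array([np.cos(a),np.sin(a),0]);T=np.c_[x,np.cross(z,x),z]
    rv=Ro.from_matrix(R.T@T).as_rotvec()
    print("turn rotvec",rv.round(4),"then shift cm",(T.T@(np.array(pos)-o['tool_pos'])*100).round(2))
    print("tool y world",T[:,1].round(3),"z world",T[:,2].round(3))
def f2w(x,y): return F0+np.array([np.cos(FY)*x-np.sin(FY)*y,np.sin(FY)*x+np.cos(FY)*y])
def w2f(p): d=np.array(p)-F0; return np.array([np.cos(FY)*d[0]+np.sin(FY)*d[1],-np.sin(FY)*d[0]+np.cos(FY)*d[1]])
E
python3 - <<'E'
from h import *
plan([.505,.185,.15],37)
plan([.505,.185,.15],127)
print("rack corner approx",w("top",160,179,.03),w("top",175,140,.05), w("top",162,178,.0))
E
```

```text
t 0.35 tcp [0.2291 0.4999 0.2242] zyaw 65.4 F [ 0.1 -0.5  0.7] x [-0. -0. -1.] q6 -0.1 w 0.094
turn rotvec [ 4.952e-01 -5.000e-04  1.000e-04] then shift cm [  7.42 -41.75   3.08]
tool y world [-0.602  0.799  0.   ] z world [0.799 0.602 0.   ]
t 0.35 tcp [0.2291 0.4999 0.2242] zyaw 65.4 F [ 0.1 -0.5  0.7] x [-0. -0. -1.] q6 -0.1 w 0.094
turn rotvec [-1.0756e+00 -4.0000e-04 -3.0000e-04] then shift cm [  7.42  -3.08 -41.75]
tool y world [-0.799 -0.602 -0.   ] z world [-0.602  0.799  0.   ]
rack corner approx [0.60274917 0.32378338] [0.70882001 0.27877528] [0.61157199 0.32737122]
```

Emit:
step_arm(motion="0 0 0 0 -0.1195 0 0;0 0 0 0 -0.1195 0 0;0 0 0 0 -0.1195 0 0;0 0 0 0 -0.1195 0 0;0 0 0 0 -0.1195 0 0;0 0 0 0 -0.1195 0 0;0 0 0 0 -0.1195 0 0;0 0 0 0 -0.1195 0 0;0 0 0 0 -0.1195 0 0;0 0 0 -3 0 0 0;0 0 0 -3 0 0 0;0 0 0 -3 0 0 0;0 0 0 -3 0 0 0;0 0 0 -3 0 0 0;0 0 0 -3 0 0 0;0 0 0 -3 0 0 0;0 0 0 -3 0 0 0;0 0 0 -3 0 0 0;0 0 0 -3 0 0 0;0 0 0 -3 0 0 0")

```text
time: 2.02
tool_pos: [0.4284, 0.2351, 0.2246]
ee_rot: [-1.618, 1.57, 0.599]
wrist_force: [1.1, 0.2, 1.1]
width: 0.0008
```

```bash
python3 - <<'E'
from h import *
plan([.511,.185,.10],127)
E
```

```text
t 2.02 tcp [0.4284 0.2351 0.2246] zyaw 127.0 F [1.1 0.2 1.1] x [ 0.  0. -1.] q6 -1.83 w 0.001
turn rotvec [-0.     -0.      0.0005] then shift cm [12.46 -3.58 -8.97]
tool y world [-0.799 -0.602 -0.   ] z world [-0.602  0.799  0.   ]
```

Emit:
step_arm(motion="0 0 -0.9 -2.25 0 0 0;0 0 -0.9 -2.25 0 0 0;0 0 -0.9 -2.25 0 0 0;0 0 -0.9 -2.25 0 0 0;0 3 0 0 0 0 0;0 3 0 0 0 0 0;0 3 0 0 0 0 0;0 3 0 0 0 0 0;0 2 0 0 0 0 0;0 2 0 0 0 0 0;0 2 0 0 0 0 0;0 1 0 0 0 0 0;0 0.4 0 0 0 0 0;0 0 0 0 0 0 0")

```text
time: 3.18
tool_pos: [0.5102, 0.1861, 0.0297]
ee_rot: [1.125, 1.569, -2.942]
wrist_force: [-0.4, 0.3, 0.8]
width: 0.0004
```

```bash
python3 - <<'E'
from h import *
plan([.511,.185,.03],127)
crop("top",165,120,150,120,5,"t5"); 
E
```

```text
t 3.18 tcp [0.5102 0.1861 0.0297] zyaw 127.0 F [-0.4  0.3  0.8] x [-0.002 -0.    -1.   ] q6 -1.97 w 0.0
turn rotvec [-0.0001  0.0007 -0.0015] then shift cm [-0.03  0.   -0.13]
tool y world [-0.799 -0.602 -0.   ] z world [-0.602  0.799  0.   ]
```

View pics/t5.png

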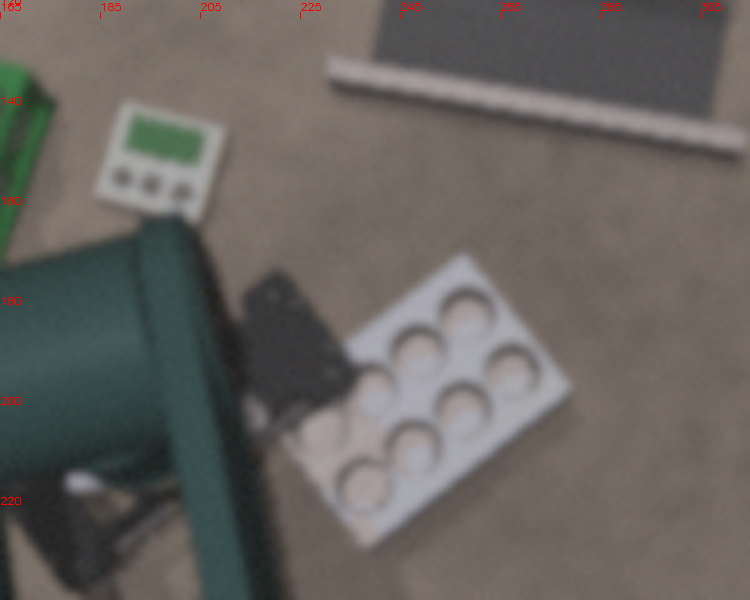

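Emit:
step_arm(motion="0 0 0 -0.5 0 0 0;0 0 0 -0.5 0 0 0;0 0 0 -0.5 0 0 0;0 0 0 -0.3 0 0 0;0 0 -0.27 -0.38 0.04 0 0;0 0 -0.27 -0.38 0.04 0 0;0 0 -0.27 -0.38 0.04 0 0;0 0 -0.27 -0.38 0.04 0 0;0 0 -0.27 -0.38 0.04 0 0;0 0 -0.27 -0.38 0.04 0 0;0 0 -0.27 -0.38 0.04 0 0;0 0 -0.27 -0.38 0.04 0 0;0 0 0 0 0 0 0")

```text
time: 4.32
tool_pos: [0.5561, 0.1565, 0.0312]
ee_rot: [-0.929, 1.568, 0.966]
wrist_force: [1.2, 3.7, 1.5]
width: 0.0003
```

```bash
python3 - <<'E'
from h import *
plan([.511,.185,.03],127)
crop("top",165,120,150,120,5,"t6"); crop("side",180,130,190,130,4,"s6")
E
```

```text
t 4.32 tcp [0.5561 0.1565 0.0312] zyaw 108.6 F [1.2 3.7 1.5] x [ 0.002  0.002 -1.   ] q6 -1.72 w 0.0
turn rotvec [-0.3212  0.0014  0.0027] then shift cm [0.12 1.88 4.99]
tool y world [-0.799 -0.602 -0.   ] z world [-0.602  0.799  0.   ]
```

View pics/t6.png

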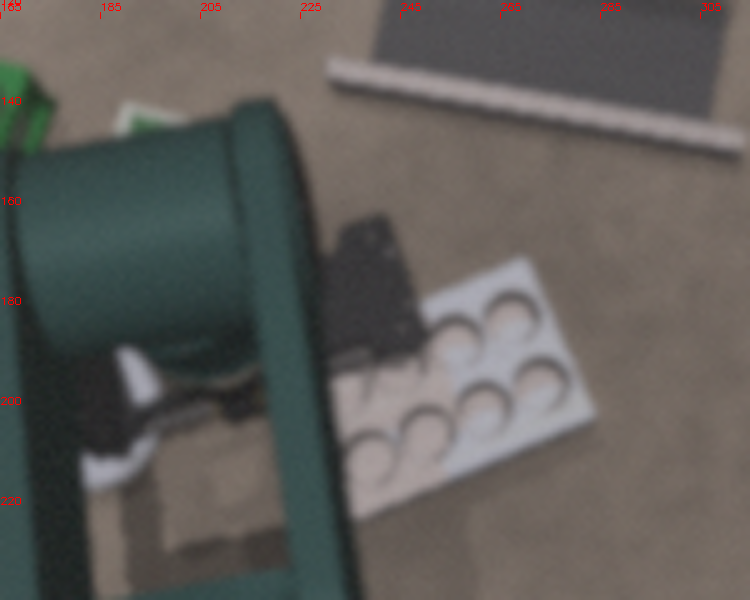

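View pics/s6.png

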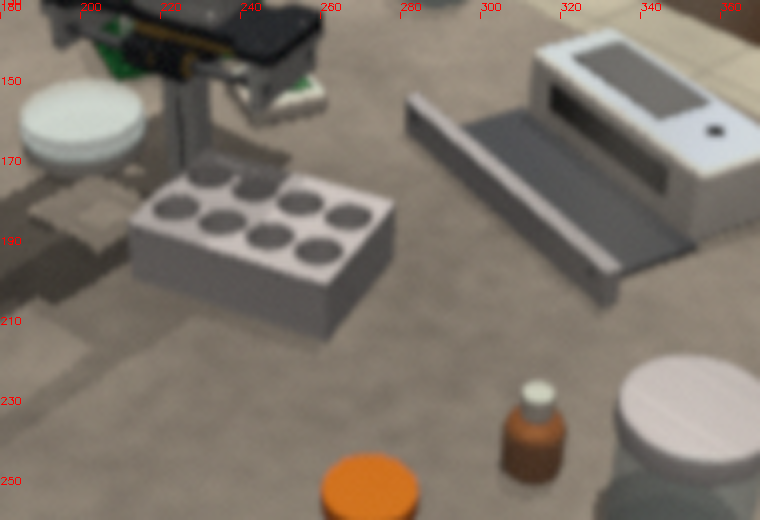

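```bash
cat >> h.py <<'E'
def pose3(B,C,D,n="top"):
    "corners B,C short side away, C-D along rear long side (D any point on it)"
    B,C,D=[w(n,*p,.045) for p in (B,C,D)]
    y1=(D-C)/np.linalg.norm(D-C); n1=(B-C)/np.linalg.norm(B-C)
    a=np.degrees(np.arctan2(y1[1],y1[0])); b=np.degrees(np.arctan2(n1[1],n1[0]))+90
    print("long yaw",a.round(1),b.round(1),"|BC|",np.linalg.norm(B-C).round(4),"|CD|",np.linalg.norm(D-C).round(4))
    m=np.radians((a*1.5+b)/2.5); u=np.array([np.cos(m),np.sin(m)]);v=np.array([u[1],-u[0]])
    c=(B+C)/2+.07*u
    print("centre",c.round(4),"in fence",w2f(c).round(4),"yaw rel fence deg",(np.degrees(m)-90-np.degrees(FY)).round(1))
    for s,nm in ((1,1),(1,-1),(-1,1),(-1,-1)): print("corner +y" if s>0 else "corner -y","front" if nm>0 else "rear",(c+.07*s*u+.0475*nm*v).round(4))
E
python3 - <<'E'
from h import *
pose3((270.4,171.4),(284.5,202),(235.8,223.5))
pose3((190+395/4-10,130+203/4),(180+329/4,130+281/4),(180+130/4,130+221/4),"side")
E
```

```text
long yaw 113.1 113.3 |BC| 0.0922 |CD| 0.1428
centre [0.5454 0.0606] in fence [-0.1597  0.0204] yaw rel fence deg 34.6
corner +y front [0.5616 0.1436]
corner +y rear [0.4742 0.1062]
corner -y front [0.6167 0.0149]
corner -y rear [ 0.5293 -0.0225]
long yaw 113.4 112.5 |BC| 0.0906 |CD| 0.1381
centre [0.5432 0.0625] in fence [-0.1623  0.0219] yaw rel fence deg 34.4
corner +y front [0.5595 0.1455]
corner +y rear [0.4721 0.1084]
corner -y front [0.6143 0.0167]
corner -y rear [ 0.5269 -0.0205]
```

Emit:
step_arm(motion="0 0 -0.24 -0.42 0.04 0 0;0 0 -0.24 -0.42 0.04 0 0;0 0 -0.24 -0.42 0.04 0 0;0 0 -0.24 -0.42 0.04 0 0;0 0 -0.24 -0.42 0.04 0 0;0 0 -0.24 -0.42 0.04 0 0;0 0 -0.24 -0.42 0.04 0 0;0 0 0 0 0 0 0")

```text
time: 5.08
tool_pos: [0.5782, 0.1307, 0.0311]
ee_rot: [-1.145, 1.569, 0.472]
wrist_force: [0.5, 2.7, 0.9]
width: 0.0005
```

```bash
python3 - <<'E'
from h import *
plan([.511,.185,.03])
crop("top",165,120,150,120,5,"t7"); crop("side",180,130,190,130,4,"s7")
E
```

```text
t 5.08 tcp [0.5782 0.1307 0.0311] zyaw 92.6 F [0.5 2.7 0.9] x [ 0.002  0.001 -1.   ] q6 -1.49 w 0.001
turn rotvec [-0.      0.0009  0.002 ] then shift cm [0.11 6.47 5.73]
tool y world [-0.999 -0.045 -0.   ] z world [-0.045  0.999  0.   ]
```

View pics/t7.png

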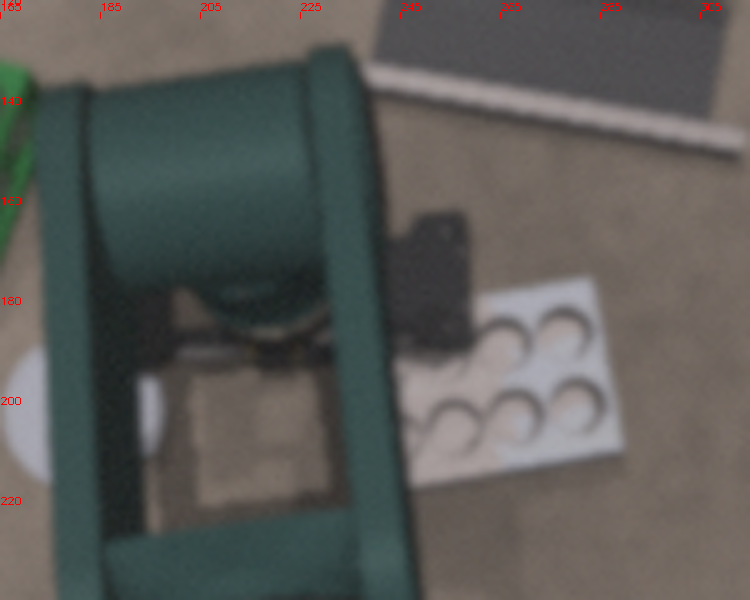

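View pics/s7.png

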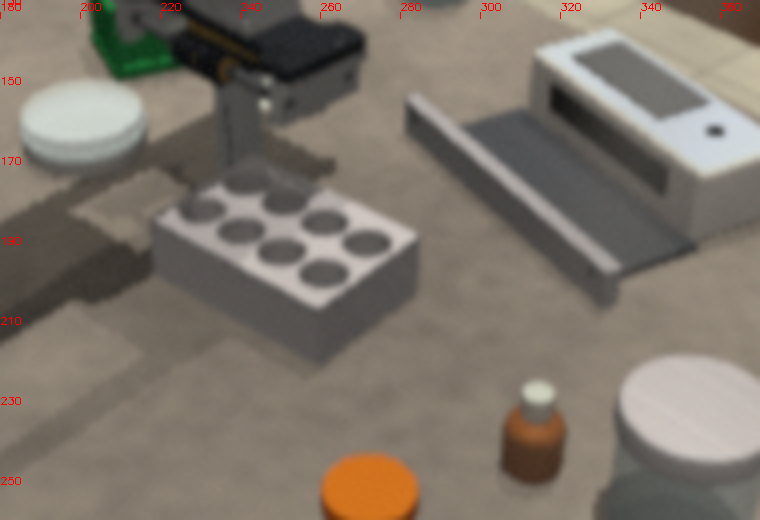

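```bash
python3 - <<'E'
from h import *
pose3((283.6,175.4),(289.8,210),(248,217.4))
pose3((284.5,189.2),(259.5,207.2),(218,184.5),"side")
E
```

```text
long yaw 99.2 98.7 |BC| 0.0959 |CD| 0.1137
centre [0.5452 0.0407] in fence [-0.156   0.0008] yaw rel fence deg 20.4
corner +y front [0.5812 0.1172]
corner +y rear [0.4874 0.1024]
corner -y front [ 0.6031 -0.021 ]
corner -y rear [ 0.5093 -0.0359]
long yaw 98.7 99.0 |BC| 0.0927 |CD| 0.138
centre [0.5422 0.0413] in fence [-0.1592  0.0009] yaw rel fence deg 20.2
corner +y front [0.5783 0.1178]
corner +y rear [0.4845 0.1032]
corner -y front [ 0.5998 -0.0206]
corner -y rear [ 0.506  -0.0352]
```

Emit:
step_arm(motion="0 0 0 1 0 0 0;0 0 0 2 0 0 0;0 -3 0 0 0 0 0;0 -4 0 0 0 0 0;0 -4 0 0 0 0 0;0 -2 0 0 0 0 0;100 0 0 0 0.122 0 0;100 0 0 0 0.122 0 0;100 0 0 0 0 0 0")

```text
time: 5.93
tool_pos: [0.5755, 0.1604, 0.1607]
ee_rot: [3.059, 1.569, -1.853]
wrist_force: [0.3, -0.5, -1.3]
width: 0.0173
```

```bash
python3 - <<'E'
from h import *
plan([*f2w(-.252,.005),.03],78.6)
E
```

```text
t 5.93 tcp [0.5755 0.1604 0.1607] zyaw 78.6 F [ 0.3 -0.5 -1.3] x [-0.    -0.001 -1.   ] q6 -1.19 w 0.017
turn rotvec [-0.0005 -0.0014 -0.0001] then shift cm [ 13.07  10.2  -11.92]
tool y world [-0.98   0.198  0.   ] z world [0.198 0.98  0.   ]
```

Emit:
step_arm(motion="100 0 2.55 -2.98 0 0 0;100 0 2.55 -2.98 0 0 0;100 0 2.55 -2.98 0 0 0;100 0 2.55 -2.98 0 0 0;100 0 0 0 0 0 0;100 0 0 0 0 0 0;100 0 0 0 0 0 0;100 0 0 0 0 0 0;100 3 0 0 0 0 0;100 3 0 0 0 0 0;100 3 0 0 0 0 0;100 2 0 0 0 0 0;100 1.5 0 0 0 0 0;100 0.6 0 0 0 0 0;100 0 0 0 0 0 0")

```text
time: 7.18
tool_pos: [0.4519, 0.0643, 0.0277]
ee_rot: [1.773, 1.567, -3.136]
wrist_force: [-0.4, 0.3, 0.5]
width: 0.0936
```

```bash
python3 - <<'E'
from h import *
plan([*f2w(-.252,.005),.03],78.6)
crop("top",165,120,150,120,5,"t8"); crop("side",180,130,190,130,4,"s8")
E
```

```text
t 7.18 tcp [0.4519 0.0643 0.0277] zyaw 78.7 F [-0.4  0.3  0.5] x [-0.004 -0.    -1.   ] q6 -1.36 w 0.094
turn rotvec [ 0.0023 -0.0008 -0.004 ] then shift cm [-0.23 -0.01 -0.05]
tool y world [-0.98   0.198  0.   ] z world [0.198 0.98  0.   ]
```

View pics/s8.png

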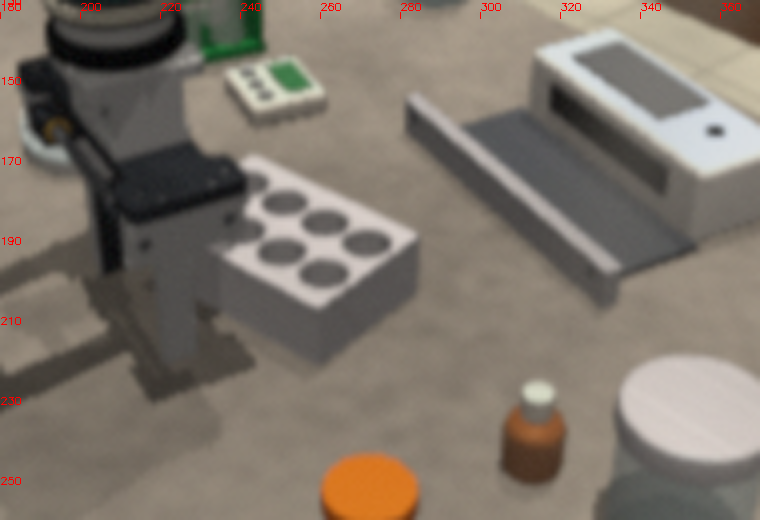

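View pics/t8.png

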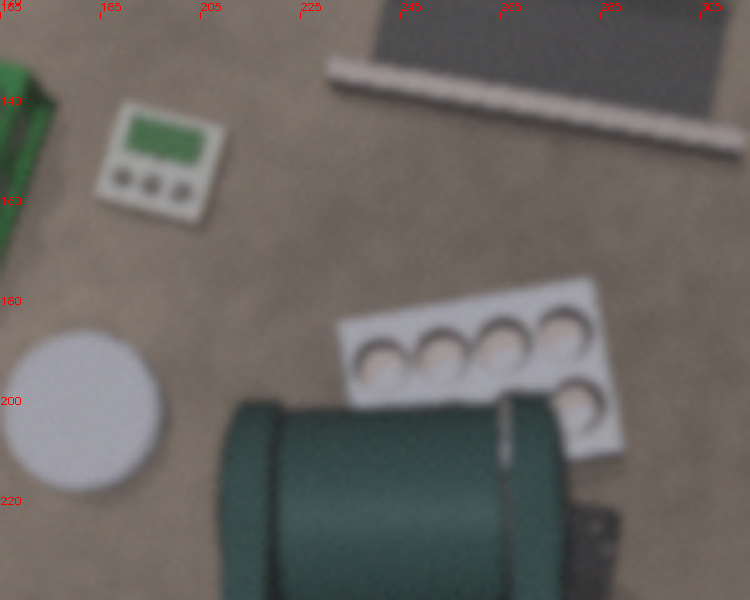

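Emit:
step_arm(motion="100 -0.2 -0.4 0 0 0 0;100 0 -0.4 0 0 0 0;100 0 -0.4 0 0 0 0;100 0 -0.4 0 0 0 0;100 0 -0.4 0 0 0 0;100 0 -0.4 0 0 0 0;100 0 -0.4 0 0 0 0;100 0 -0.4 0 0 0 0;100 0 -0.4 0 0 0 0;100 0 -0.4 0 0 0 0;100 0 -0.4 0 0 0 0;100 0 -0.4 0 0 0 0;100 0 -0.4 0 0 0 0;100 0 -0.4 0 0 0 0;100 0 -0.4 0 0 0 0;100 0 -0.4 0 0 0 0;100 0 -0.4 0 0 0 0;100 0 -0.3 0 0 0 0;100 0 0 0 0 0 0")

```text
time: 8.87
tool_pos: [0.5225, 0.0489, 0.0312]
ee_rot: [-3.087, 1.57, -1.715]
wrist_force: [-3.4, 0.2, -1.1]
width: 0.0939
```

```bash
python3 - <<'E'
from h import *
plan([*f2w(-.180,.005),.03],78.6)
crop("top",195,120,130,110,6,"t9"); crop("side",180,130,190,130,4,"s9")
E
```

```text
t 8.87 tcp [0.5225 0.0489 0.0312] zyaw 78.6 F [-3.4  0.2 -1.1] x [-0.    -0.001 -1.   ] q6 -1.39 w 0.094
turn rotvec [-0.0001 -0.0011  0.0001] then shift cm [0.12 0.01 0.06]
tool y world [-0.98   0.198  0.   ] z world [0.198 0.98  0.   ]
```

View pics/s9.png

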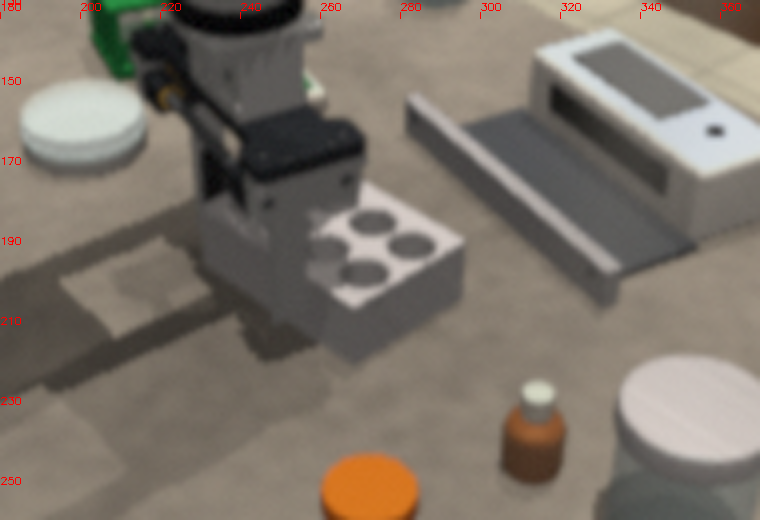

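View pics/t9.png

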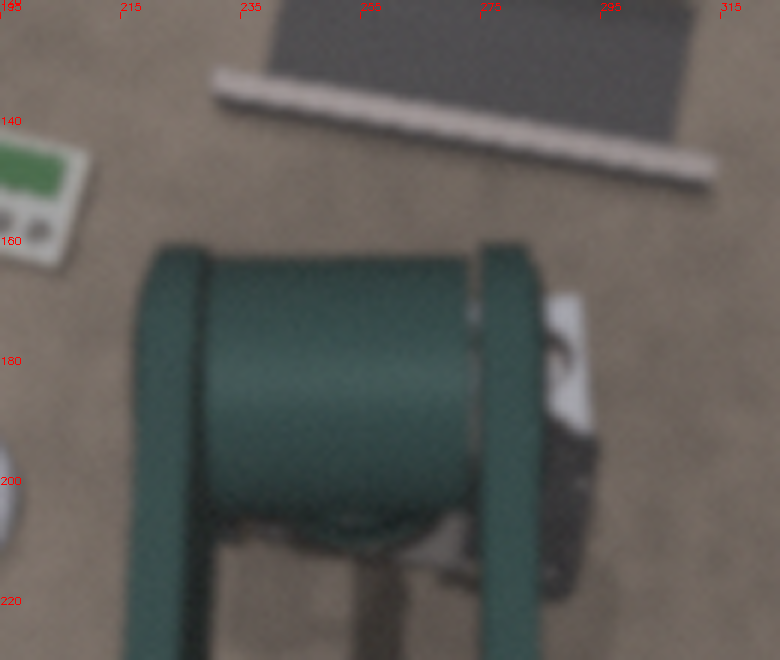

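```bash
python3 - <<'E'
from h import *
B=w("side",295.75,190,.045);C=w("side",268,207,.045);print(B,C,np.linalg.norm(B-C),w2f(B),w2f(C),np.degrees(np.arctan2(*(B-C)[::-1])))
T=w("top",292,168.8,.045);T2=w("top",294,190,.045);print(T,w2f(T),np.degrees(np.arctan2(*(T-T2)[::-1])))
b=w("side",180+355/4,130+362/4,0);print(b,w2f(b))
E
```

```text
[ 0.61729609 -0.04083098] [ 0.52243598 -0.0471575 ] 0.0950708376773838 [-0.06926226 -0.06479959] [-0.1610004 -0.0897511] 3.8155911952402084
[ 0.62155993 -0.04452985] [-0.06435143 -0.06758271] 3.7695243410068566
[ 0.52721091 -0.04474776] [-0.15679598 -0.0864451 ]
```

The left finger missed the rear corner: D was only at y_f ≈ 0.049 and the finger's inner edge at 0.052. The block is still about 15° off, with its nearest corner about 65 mm from the fence. I'll back off, shift sideways and push D properly.

Emit:
step_arm(motion="100 0 1 0 0 0 0;100 0 2 0 0 0 0;100 0 2 0 0 0 0;100 0 0 -1 0 0 0;100 0 0 -1.1 0 0 0;100 0 0 0 0 0 0")

```text
time: 9.47
tool_pos: [0.4699, 0.037, 0.0324]
ee_rot: [-1.827, 1.567, -0.456]
wrist_force: [-0.3, 0.2, -0.3]
width: 0.0941
```

```bash
python3 - <<'E'
from h import *
plan([*f2w(-.180,-.015),.03],78.6)
crop("top",195,120,130,110,6,"t10"); crop("side",180,130,190,130,4,"s10")
E
```

```text
t 9.47 tcp [0.4699 0.037  0.0324] zyaw 78.6 F [-0.3  0.2 -0.3] x [ 0.003 -0.002 -1.   ] q6 -1.41 w 0.094
turn rotvec [-0.0007 -0.0009  0.0035] then shift cm [ 0.24 -4.92  0.26]
tool y world [-0.98   0.198  0.   ] z world [0.198 0.98  0.   ]
```

View pics/s10.png

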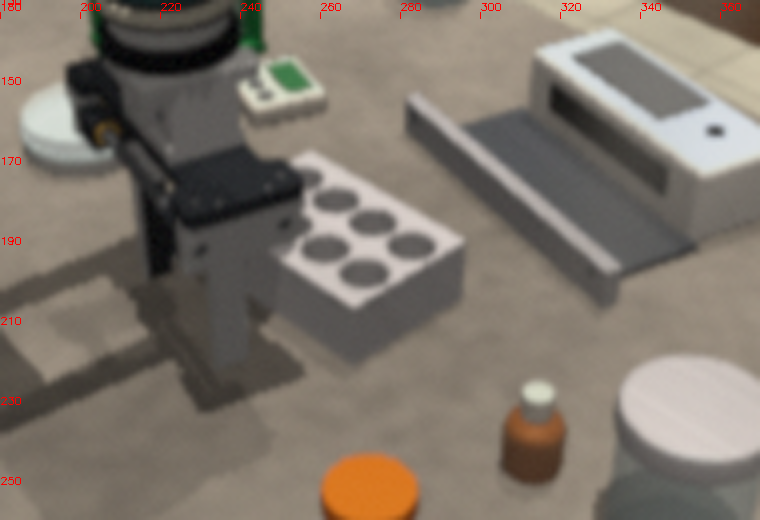

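View pics/t10.png

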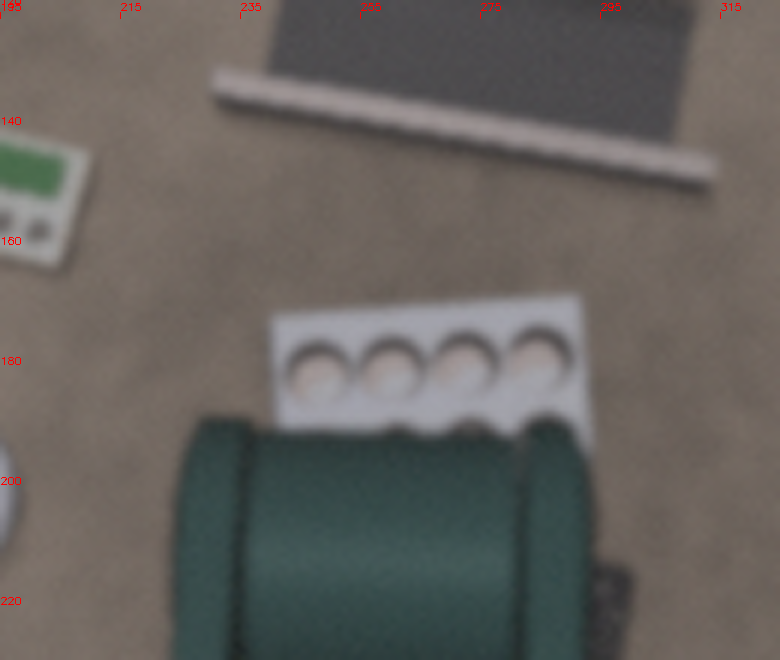

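```bash
python3 - <<'E'
from h import *
A=w("top",240.3,172.2,.045);B=w("top",291.8,168.9,.045)
print(w2f(A),w2f(B),np.linalg.norm(A-B)); u=(A-B)/np.linalg.norm(A-B);v=np.array([u[1],-u[0]])
print("rel deg",np.degrees(np.arctan2(*u[::-1]))-78.6,"centre f",w2f((A+B)/2-.0475*v),"D",w2f(A-.095*v),"C",w2f(B-.095*v), "tcp f",w2f(robot.get_obs()['tool_pos'][:2]))
E
```

```text
[-0.09911149  0.06951011] [-0.06472494 -0.06709451] 0.14086609508161355
rel deg 14.129126623366474 centre f [-0.12798125 -0.01038733] D [-0.19123755  0.04631985] C [-0.15685101 -0.09028477] tcp f [-0.22907711 -0.01647661]
```

Emit:
step_arm(motion="100 0.2 -0.5 0.1 0 0 0;100 0 -0.5 0 0 0 0;100 0 -0.5 0 0 0 0;100 0 -0.4 0 0 0 0;100 0 -0.4 0 0 0 0;100 0 -0.4 0 0 0 0;100 0 -0.4 0 0 0 0;100 0 -0.4 0 0 0 0;100 0 -0.4 0 0 0 0;100 0 -0.4 0 0 0 0;100 0 -0.4 0 0 0 0;100 0 -0.4 0 0 0 0;100 0 -0.4 0 0 0 0;100 0 -0.4 0 0 0 0;100 0 -0.2 0 0 0 0;100 0 0 0 0 0 0")

```text
time: 10.9
tool_pos: [0.5298, 0.0275, 0.0295]
ee_rot: [-1.877, 1.57, -0.505]
wrist_force: [-1.6, 0.9, -1.4]
width: 0.094
```

```bash
python3 - <<'E'
from h import *
plan([*f2w(-.168,-.015),.03],78.6)
crop("top",195,120,130,110,6,"t11"); crop("side",200,130,190,130,4,"s11")
E
```

```text
t 10.9 tcp [0.5298 0.0275 0.0295] zyaw 78.6 F [-1.6  0.9 -1.4] x [ 0.001 -0.001 -1.   ] q6 -1.43 w 0.094
turn rotvec [ 0.0003 -0.0004  0.0012] then shift cm [-0.05 -0.05  0.01]
tool y world [-0.98   0.198  0.   ] z world [0.198 0.98  0.   ]
```

View pics/s11.png

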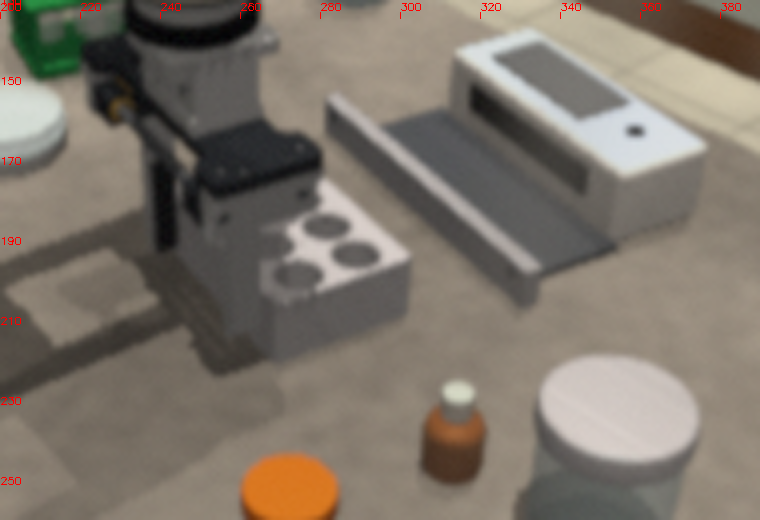

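View pics/t11.png

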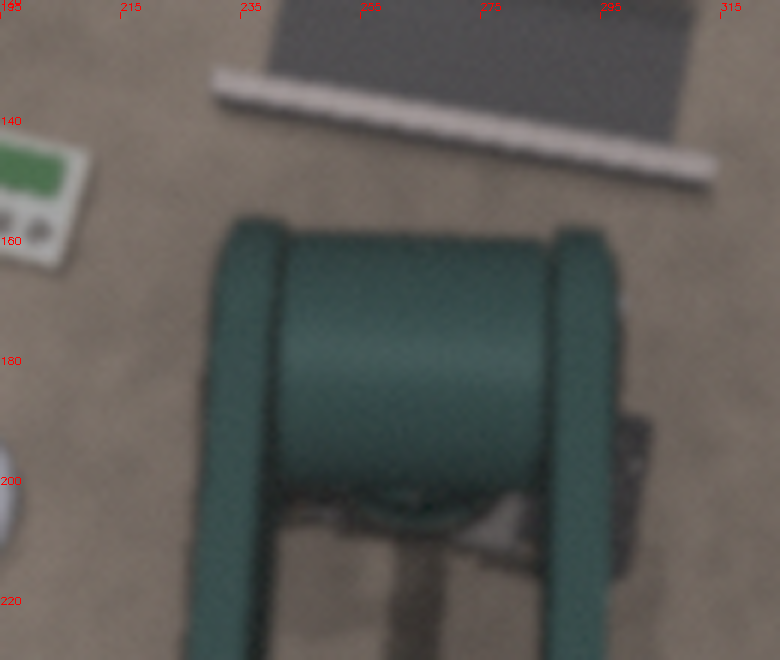

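```bash
python3 - <<'E'
from h import *
B=w("side",302.5,194.2,.045);b=w("side",200+408/4,130+315/4,0);c=w("side",200+275/4,130+362/4,0);S=w("side",200+322/4,130+179/4,.045)
print(w2f(B),w2f(b),w2f(c),np.linalg.norm(b-c),"side rel",np.degrees(np.arctan2(*(b-c)[::-1]))+11.4, "front rel",np.degrees(np.arctan2(*(S-B)[::-1]))-78.6)
E
```

```text
[-0.06444514 -0.08706145] [-0.06300359 -0.08763555] [-0.15679598 -0.0864451 ] 0.09379994352716177 side rel -0.727181702396047 front rel 1.6142983172426995
```

Block is now square to the fence within about 1° and resting on both fingers, centre near (-0.111, -0.017) in the fence frame. Pushing up.

Emit:
step_arm(motion="100 0 -0.4 0 0 0 0;100 0 -0.4 0 0 0 0;100 0 -0.4 0 0 0 0;100 0 -0.4 0 0 0 0;100 0 -0.4 0 0 0 0;100 0 -0.4 0 0 0 0;100 0 -0.4 0 0 0 0;100 0 -0.4 0 0 0 0;100 0 -0.4 0 0 0 0;100 0 -0.4 0 0 0 0;100 0 -0.4 0 0 0 0;100 0 -0.4 0 0 0 0;100 0 -0.4 0 0 0 0;100 0 0 0 0 0 0")

```text
time: 12.17
tool_pos: [0.5799, 0.0174, 0.0298]
ee_rot: [1.887, 1.57, -3.025]
wrist_force: [-3.5, 1.0, 1.0]
width: 0.0938
```

```bash
python3 - <<'E'
from h import *
plan([*f2w(-.116,-.015),.03],78.6)
crop("top",215,110,130,100,6,"t12"); crop("side",220,130,160,110,5,"s12")
E
```

```text
t 12.17 tcp [0.5799 0.0174 0.0298] zyaw 78.6 F [-3.5  1.   1. ] x [-0.001 -0.    -1.   ] q6 -1.44 w 0.094
turn rotvec [ 0.0001 -0.0003 -0.0008] then shift cm [-0.02 -0.14  0.01]
tool y world [-0.98   0.198  0.   ] z world [0.198 0.98  0.   ]
```

View pics/s12.png

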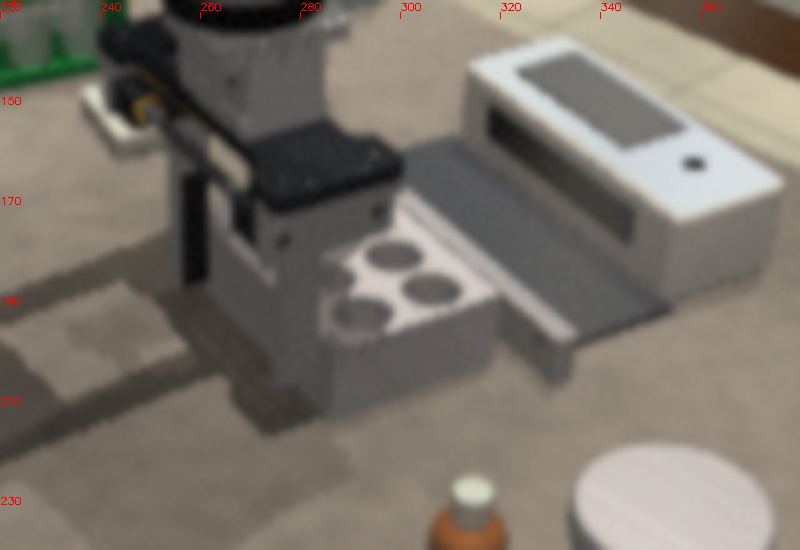

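View pics/t12.png

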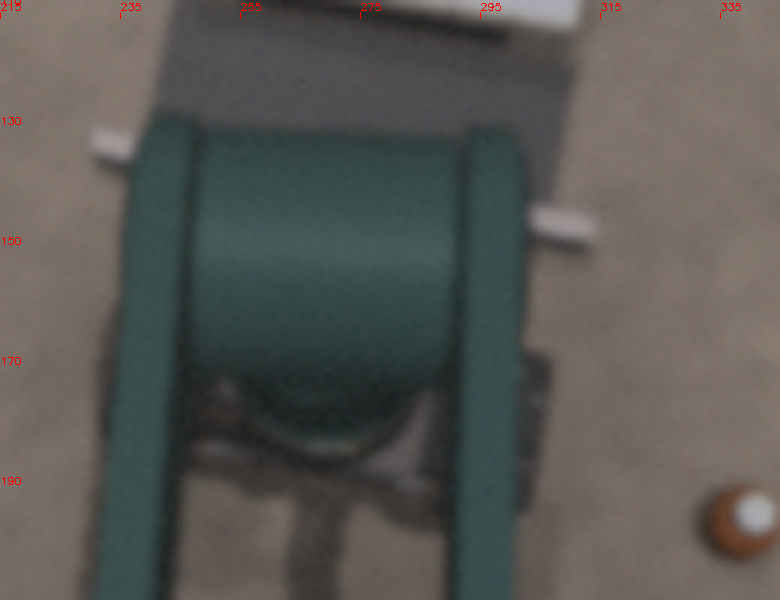

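Emit:
step_arm(motion="100 0 -0.2 0 0 0 0;100 0 -0.2 0 0 0 0;100 0 -0.2 0 0 0 0;100 0 -0.2 0 0 0 0;100 0 -0.1 0 0 0 0")

```text
time: 12.68
tool_pos: [0.5877, 0.016, 0.0298]
ee_rot: [1.725, 1.568, 3.098]
wrist_force: [-6.5, 2.1, 5.3]
width: 0.0941
```

Emit:
step_arm(motion="100 0 -0.1 0 0 0 0;100 0 -0.1 0 0 0 0")

```text
time: 12.85
tool_pos: [0.5894, 0.0157, 0.0298]
ee_rot: [1.698, 1.568, 3.07]
wrist_force: [-7.3, 2.3, 4.5]
width: 0.0939
```

Emit:
step_arm(motion="100 0 -0.1 0 0 0 0;100 0 -0.1 0 0 0 0")

```text
time: 13.02
tool_pos: [0.5914, 0.0153, 0.0298]
ee_rot: [1.702, 1.568, 3.074]
wrist_force: [-7.1, 1.5, 4.3]
width: 0.0936
```

Emit:
step_arm(motion="100 0 -0.1 0 0 0 0;100 0 -0.1 0 0 0 0")

```text
time: 13.18
tool_pos: [0.5934, 0.0149, 0.0298]
ee_rot: [1.697, 1.568, 3.069]
wrist_force: [-6.6, 0.7, 4.0]
width: 0.0942
```

Emit:
step_arm(motion="100 0 -0.1 0 0 0 0;100 0 -0.1 0 0 0 0")

```text
time: 13.35
tool_pos: [0.5947, 0.0146, 0.0298]
ee_rot: [1.659, 1.566, 3.031]
wrist_force: [-11.0, 1.6, 7.0]
width: 0.0941
```

```bash
python3 - <<'E'
from h import *
plan([*f2w(-.1035,-.015),.03],78.6)
crop("side",220,130,160,110,5,"s13")
E
```

```text
t 13.35 tcp [0.5947 0.0146 0.0298] zyaw 78.6 F [-11.    1.6   7. ] x [-0.004  0.    -1.   ] q6 -1.44 w 0.094
turn rotvec [ 0.0005 -0.0004 -0.0045] then shift cm [-0.02  0.11 -0.01]
tool y world [-0.98   0.198  0.   ] z world [0.198 0.98  0.   ]
```

View pics/s13.png

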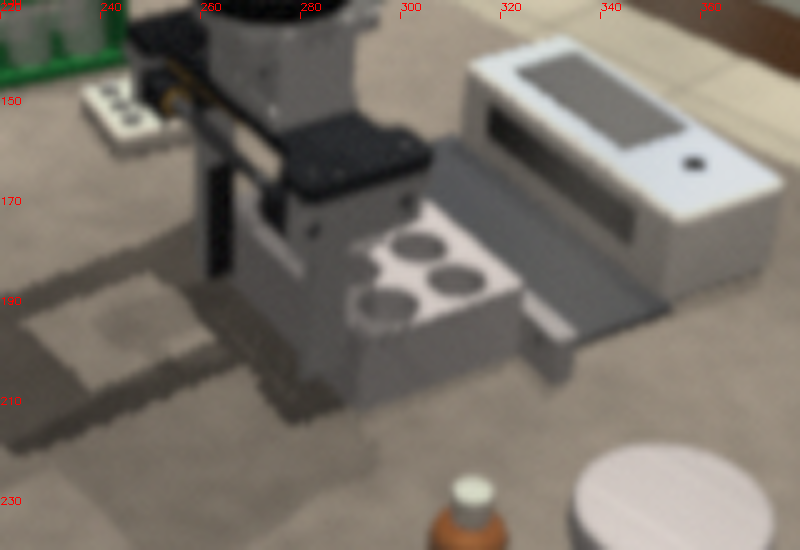

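Emit:
step_arm(motion="100 0 -0.1 0 0 0 0;100 0 0 0 0 0 0")

```text
time: 13.57
tool_pos: [0.5947, 0.0146, 0.0298]
ee_rot: [1.646, 1.564, 3.018]
wrist_force: [-11.8, 2.0, 7.7]
width: 0.0942
```

Emit:
step_arm(motion="100 0 -0.1 0 0 0 0;100 0 0 0 0 0 0")

```text
time: 13.73
tool_pos: [0.5947, 0.0147, 0.0299]
ee_rot: [1.633, 1.562, 3.005]
wrist_force: [-14.1, 3.0, 9.4]
width: 0.0938
```

Emit:
step_arm(motion="100 0 -0.1 0 0 0 0;100 0 0 0 0 0 0;100 0 0.3 0 0 0 0;100 0 0.7 0 0 0 0;100 0 2 0 0 0 0;100 0 3 0 0 0 0;100 -3 3 0 0 0 0;100 -4 4 0 0 0 0;100 -4 4 0 0 0 0;100 -3 3 0 0 0 0;100 0 3 0 0 0 0;100 0 0 0 0 0 0")

```text
time: 14.73
tool_pos: [0.3943, 0.0553, 0.15]
ee_rot: [-1.368, 1.564, 0.006]
wrist_force: [-0.0, 0.7, -0.6]
width: 0.0942
```

```bash
python3 - <<'E'
from h import *
plan([.4,.0,.15],78.6)
crop("side",220,130,160,110,5,"s14");crop("top",215,110,120,90,6,"t14");crop("top",150,70,220,180,3,"t15")
E
```

```text
t 14.73 tcp [0.3943 0.0553 0.15  ] zyaw 78.7 F [-0.   0.7 -0.6] x [ 0.007  0.    -1.   ] q6 -1.38 w 0.094
turn rotvec [0.0018 0.0014 0.007 ] then shift cm [ 0.   -1.65 -5.31]
tool y world [-0.98   0.198  0.   ] z world [0.198 0.98  0.   ]
```

View pics/s14.png

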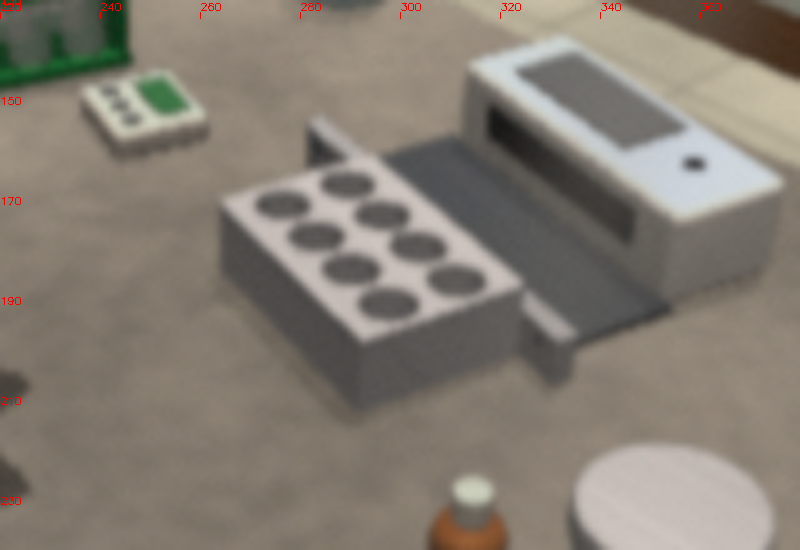

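View pics/t14.png

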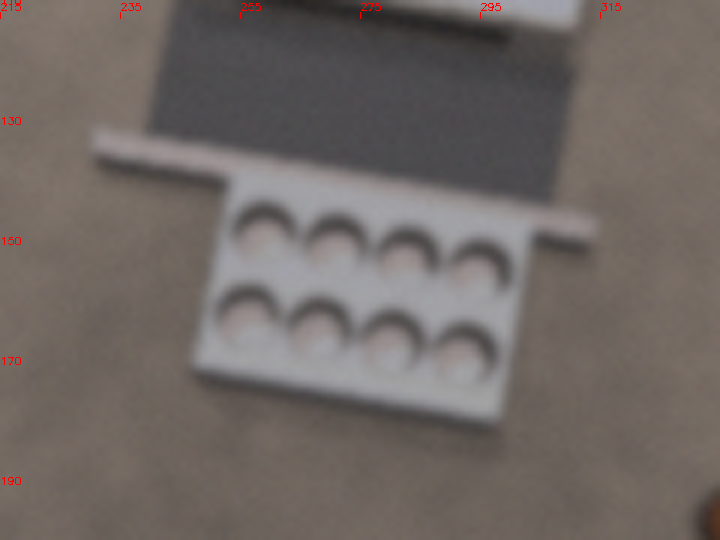

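View pics/t15.png

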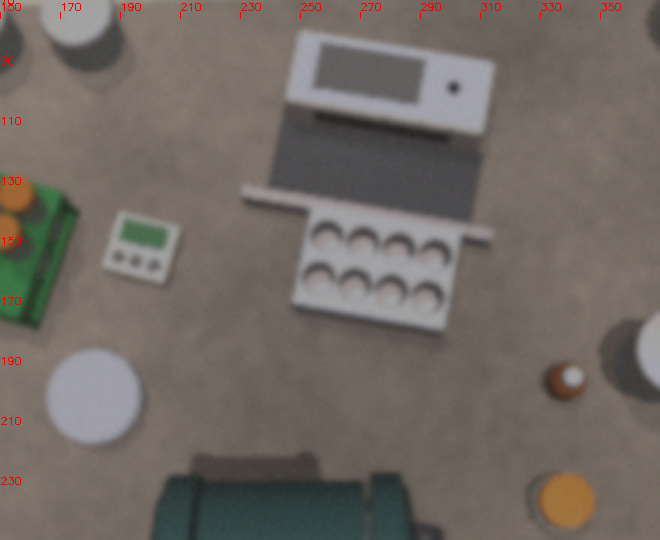

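```bash
python3 - <<'E'
from h import *
D=w("top",247.3,171.3,.045);C=w("top",298.3,179.4,.045)
print(w2f(D),w2f(C),np.linalg.norm(D-C),"rel deg",np.degrees(np.arctan2(*(D-C)[::-1]))-78.6)
for u,v in ((220+222/5,130+202/5),(220+362/5,130+341/5),(220+522/5,130+287/5)): print("side",w2f(w("side",u,v,.045)))
E
```

```text
[-0.09320287  0.05114182] [-0.09025016 -0.08943904] 0.14061186027283182 rel deg 1.2032458672949815
side [-0.09360279  0.04897415]
side [-0.09415466 -0.08871164]
side [-0.00178571 -0.08976582]
```

```bash
python3 -c "
from bench import robot
print(robot.close_job())"
```

```text
the job is handed in; nothing more can be done
None
```

The block now stands with a long side flat against the fence, and I handed the job in at about 15 s of the 72 s; no verdict is reported.

**What I did:**
- I turned the block about 28° by pushing at its left corner.
- I finished the turn from behind with the gripper open, using both fingers.
- I pushed it square up to the fence until the arm stopped advancing at about 14 N, then backed the arm well clear.

**One push went wrong:** on the first try from behind, the left finger passed beside the rear corner instead of landing on it. The block slid sideways and was still about 14° out of square, with its nearest corner about 65 mm from the fence. I backed off, shifted the gripper and corrected it. The block was within about 1.5° of square before it touched.

**Last checks:**
- **Flush:** the block's centre is about 45 mm from the face measured from the top camera and 46 to 47 mm from the side camera. True flush is 47.5 mm, so any gap is within measurement error.
- **Angle:** about 1.2° out of square from the top camera and about 0.2° from the side camera (limit 3.4°). The two disagree slightly, but both are inside the limit.
- **Position along the fence:** the block's centre is about 20 mm off the middle (limit 55 mm), so neither end sticks out.
- **Bystanders:** the dishes, vial, timer, jar and rack appear unmoved in the last top picture, by eye. The beaker was only partly in view, and the arm never went near it.

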